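Put the washed soap dish into the free slot of the drying rack

ROBOT

A 6-joint arm with a two-finger parallel gripper is mounted at the origin on the work surface. World frame = base frame: x ahead of the robot, y to its left, z up, the work surface at z = 0. Lengths are in m, angles in degrees, forces in N, time in s.
With the tool pointing down it reaches from about 0.25 to 0.725 m from the base axis. Payload 9.7 kg.
Tool frame: the origin (TCP) lies midway between the tips of the shut fingers; the grasp point (between the pads) lies 19 mm behind it; z points along the fingers, y is the line along which they close (so a half turn about z gives the same grasp; the last joint's range is limited). The gripper opens to 85 mm and grips with 20 to 120 N. Pads are 22 mm wide; open, the fingers measure 114 mm over their backs; the gripper's body (76 mm by 85 mm) begins 54 mm behind the grasp point. The pads swing forward as they close: fully open they stand 13 mm farther back than shut.
Start: joints at [-66.119, 4.979, 10.078, 95.1, 0, 90], TCP at [0.223, -0.503, 0.231] pointing down, gripper open.
Joint ranges: [-179.16, 179.16], [-48.56, 103.87], [-65.8, 70.77], [-126.05, 130.52], [-82.76, 87.17], [-180, 180]. Speed limits (degrees/s): [127.2, 127.2, 147.25, 180, 180, 180].

INTERFACE

Orientations are given as [roll, pitch, yaw] about the fixed x, y, z axes, in that order (R = Rz(yaw) Ry(pitch) Rx(roll)).
In Python, from workcell import bot gives the robot as it stands. The module is installed in compiled form; this text tells all that it offers.
- The arm moves only by the tool send_rows, never from a script. Its argument "moves" is one flat list of numbers, 7 for each row, row after row: the shift along the world's x, y, z normalised to -1 to 1, where 1 is 0.025 m, then the turn, a rotation vector about the world's x, y, z normalised to -1 to 1, where 1 is 0.15 rad, then the closure, from -1 (fully open) to 1 (shut), so that 0 is half open. A call has 1 to 8 rows; each row shifts and turns the commanded pose from where the row before left it; what a row does not reach is not made up. A row lasts 1/8 s, in which the tool goes at most 62.5 mm and 10.7 degrees, less where a joint would pass 70% of its speed; a pose out of reach is approached as far as the arm can. A call with a number of a shift or a turn outside -1 to 1 is refused whole. A call with a gripper value outside its range is refused whole. The fingers move at their own pace and stop on an object; "squeeze" is the grip in N (left out, the last holds). Time passes only in rows, so rows that do not move let the fingers close. It gives the time, the measured TCP pose, the force, the opening and the grip force at its end, in the units of the state.
- bot.get_obs(): the state, without advancing time (a new reading comes with each control period).
- bot.camera(name): name is "scene" or "top" or "wrist"; returns a dict with "color" (384x512x3 uint8, red, green, blue), "camera_matrix" (3x3 intrinsics, pixels), "R" (3x3) and "t" (3): a world point X has camera coordinates R X + t. Camera axes: x right, y down, z forward; pixel columns grow to the right and rows downward; lengths in m; the calibration is good to about 2 mm. A picture is of the moment at which its call begins. There is no depth.
- bot.job_done(): hands the job in; it is judged then, once.
Trained networks look in the newest picture that a camera, given by its name, has taken for a name from the list of things; names that differ only in an ending like _2 or _b are one class to them, and where a whole thing is asked for, a point or a joint stands for the part that bears it (a point fixed in the world has none). Each returns a list of dicts, best first, with "p" (0 to 1); they miss things now and then, are a little off and sometimes report something else, mostly with a low value. They report only what shows in the picture. A call takes as long as a camera call. They do not tell look-alikes from the thing itself.
- bot.boxes_of(camera, query): "extent" ([left, top, right, bottom] in pixels, round what is visible of it).
- bot.trace(camera, query): "region" (384x512 bool, what is visible of it) and "extent" ([left, top, right, bottom] in pixels, round what is visible of it).
- bot.landmark_of(camera, query): "pixel" ([column, row] in pixels: a listed point, or the origin of a listed thing).
The state is a dict: "time": time; "q": joint angles; "qd": joint speeds; "joint_efforts": joint torques, N m; "ee_pos": TCP position; "tcp_rot": TCP orientation; "wrist_force": force on the tool from outside, world axes, zero at the start; "torque": the same for the moment, N m; "opening": finger opening in m; "grasp_force": force on a finger pad.
Only numpy, scipy, OpenCV 4.12 (cv2) and the standard library are available. Lean on these libraries where they do the work, as an engineer would, in place of code of your own. Each camera call takes 0.05 s, during which the arm holds its last target. There are 200 camera calls.

TASK

Take the washed soap dish out of the grey draining stand and slide it edgewise down into the empty slot of the bamboo rack, fully home on the slot's floor and leaning with the slot like the other two. Do not drop it, leave the two drying dishes in their slots, and do not disturb the beaker, the tub or the star mold.

Things in the scene. Friction and masses are not known exactly. Their poses are not given: they have to be found in the camera images.
- dish: Washed white ceramic soap dish to be moved, starting upright in the stand: flat plate 90 mm wide, 110 tall, 12 thick, 0.25 kg, four upright drain slots through it, solid strip 34 mm wide down the middle. Origin: centre of its lower 90 mm edge; x normal to the plate, y along its width, z up through the plate. Either face may look either way.
- stand: Fixed grey draining stand on the shelf, base 80 x 120 x 10 mm; its slot, 15 mm wide and 20 mm deep, runs along its y, rim 30 mm above the shelf; the dish stands in it on the base's top. Origin: centre of the underside.
- slot_free: The empty slot of the bamboo rack: 17 mm wide, 100 long, 40 deep, walls 10 thick. Origin: centre of the slot's floor, 55 mm above the shelf. y along the slot, z vertical, x level towards the tiled wall. The slot leans 30 degrees to its -x (to the robot): from floor to mouth is the direction (-0.5, 0, 0.866) in this frame; mouth centre 40 mm along it.
- slot_b: An occupied bamboo slot of the rack, the same as slot_free in shape, size, origin and axes. It holds dish_b.
- slot_c: An occupied bamboo slot of the rack, the same as slot_free in shape, size, origin and axes. It holds dish_c.
- dish_b: Drying dish already leaning in slot_b, to be left alone: the same shape, size and axes as dish. 
- dish_c: Drying dish already leaning in slot_c, to be left alone: the same shape, size and axes as dish. 
- rack: Fixed back of the bamboo rack: rail 400 mm long on a low tiled wall 520 mm long, 120 high, whose face is 115 mm behind (+x of) the slots' origins; the rail stands 18 mm before it. The three slots stand in a row along y, 125 mm apart; their order varies. Origin: on the shelf, below the middle slot's origin.
- beaker: Glass beaker, bystander, 72 mm across, 90 mm high. Origin: centre of the underside.
- tub: Lidded plastic tub, bystander, 93 x 118 x 65 mm. Origin: centre of the underside.
- mold: Yellow star-shaped mold, bystander, about 120 mm across, 30 mm high. Origin: centre of the underside.
Things that resemble listed ones, but are neither listed nor needed, are in the scene too. What is shaped like the dish but brown is not meant.

How it is judged (in metres and radians):
On the way:
1. the dish is lifted clear of the draining stand (z of dish in the frame of stand above 0.045 m and contact force between dish and stand below 0.1 N), for 0.2 s.
At the end, for the whole second after the job is handed in: Washed dish at rest in the formerly empty slot, lower edge centre within 12 mm of the floor centre, leaning 21-43 degrees, edge within 0.15 rad of the slot; each drying dish within 15 mm of its floor centre; beaker, tub, mold moved under 30 mm and tilted under 0.2 rad (distance between dish and slot_free below 0.012 m and angle between dish's own z axis and vertical between 0.36 and 0.75 rad and angle between the y axis of dish and the y axis of slot_free, either way round below 0.15 rad and linear speed of dish below 0.02 m/s and distance between dish_b and slot_b below 0.015 m and distance between dish_c and slot_c below 0.015 m and distance of each of beaker, tub, mold from where it was at the start of the episode below 0.03 m and angle between each of beaker, tub, mold's own z axis and vertical below 0.2 rad); the robot touches nothing.
It fails at once if the washed dish is dropped (falls faster than 0.5 m/s out of the fingers) (contact force between dish and the fingers below 0.2 N and linear speed of dish above 0.5 m/s).
It fails at once if a drying dish is pulled up or knocked (moved over 15 mm) (distance of any of dish_b, dish_c from where it was at the start of the episode above 0.015 m).
It fails at once if the beaker, tub or mold is pushed over 30 mm or tipped (distance of any of beaker, tub, mold from where it was at the start of the episode above 0.03 m or angle between any of beaker, tub, mold's own z axis and vertical above 0.3 rad).
It also fails if it takes over 40 s, if anything falls off the work surface, if the arm or the gripper's body presses on something with over 40 N, if the wrist force passes 120 N, or if a joint passes its speed limit or range.

## Working session

There is one attempt and no reset: what is moved stays moved. The work goes in short steps, Python scripts to look and compute and a tool call to move; the robot and the scene stay as the last step left them, time stands still between calls to the robot, and variables do not carry over. Pictures are saved under pics/ and viewed, at most 10 in all, crops included, and the job is handed in when it is done.

Besides the shell and the picture viewer there is one more tool, called in YAML: its name, and indented under it one key for each argument. send_rows: Moves the arm, as the interface text tells. Its arguments: {"type":"object","properties":{"moves":{"type":"array"},"squeeze":{"type":"number"}},"required":["moves"]}

```bash
mkdir -p pics; cat > h.py <<'E'
import numpy as np, cv2
from workcell import bot
def shot(n):
    c=bot.camera(n); return c
def save(c,f,box=None,s=1):
    im=c['color'][:,:,::-1]
    if box: im=im[box[1]:box[3],box[0]:box[2]]
    cv2.imwrite('pics/'+f,cv2.resize(im,None,fx=s,fy=s,interpolation=cv2.INTER_CUBIC))
def ray(c,p):
    K,R,t=map(np.array,(c['camera_matrix'],c['R'],c['t']))
    return -R.T@t, R.T@np.linalg.inv(K)@np.array([p[0],p[1],1.])
def onz(c,p,z):
    o,d=ray(c,p); return o+d*(z-o[2])/d[2]
def proj(c,X):
    K,R,t=map(np.array,(c['camera_matrix'],c['R'],c['t']))
    v=(K@(R@np.atleast_2d(X).T+t[:,None])).T; return v[:,:2]/v[:,2:]
E
python3 - <<'E'
from h import *
a=shot('scene');b=shot('top')
save(a,'a.png',s=1.5);save(b,'b.png',s=1.5)
for n,c in(('scene',a),('top',b)):
    o,d=ray(c,(256,192));print(n,o.round(3),d.round(2))
    for q in['dish','stand','slot_free','beaker','tub','mold','rack']:
        for r in bot.landmark_of(n,q):print(n,q,np.round(r['pixel'],1),round(r['p'],2),onz(c,r['pixel'],.055 if q=='slot_free' else .01 if q=='dish' else 0).round(3))
        for r in bot.boxes_of(n,q)[:4]:print('   box',np.round(r['extent']),round(r['p'],2))
print(bot.get_obs())
E
```

```text
scene [ 1.004 -0.558  0.907] [-0.48  0.46 -0.75]
scene dish [274.7 184.5] 0.97 [0.442 0.065 0.01 ]
scene dish [238.3 203.4] 0.79 [ 0.423 -0.075  0.01 ]
scene dish [198.  196.3] 0.75 [ 0.315 -0.149  0.01 ]
scene dish [269.3 261.6] 0.68 [ 0.637 -0.15   0.01 ]
scene dish [142.  213.9] 0.68 [ 0.258 -0.317  0.01 ]
   box [121. 180. 150. 224.] 0.91
   box [266. 152. 289. 194.] 0.83
   box [186. 169. 207. 209.] 0.8
   box [240. 219. 280. 262.] 0.67
scene stand [238.5 210.3] 0.88 [ 0.438 -0.088  0.   ]
scene stand [175.1 302. ] 0.22 [ 0.555 -0.405  0.   ]
   box [216. 194. 264. 224.] 0.59
scene slot_free [298.4 240.4] 0.66 [ 0.661 -0.065  0.055]
   box [278. 220. 337. 271.] 0.9
scene beaker [322.8 145.8] 0.9 [0.417 0.337 0.   ]
   box [317. 123. 336. 155.] 0.59
   box [146. 213. 195. 261.] 0.86
scene mold [179.5 298.7] 0.74 [ 0.555 -0.392  0.   ]
   box [155. 275. 205. 318.] 0.68
   box [149. 214. 197. 259.] 0.41
   box [254. 201. 406. 346.] 0.78
top [ 0.314 -0.036  1.018] [ 0.14 -0.02 -0.99]
top dish [202.9 204.7] 0.94 [0.422 0.089 0.01 ]
top dish [352.8 276.1] 0.93 [ 0.242 -0.312  0.01 ]
t
[... 1109 characters left out ...]
[248. 193. 289. 205.] 0.57
{'time': 1.5, 'q': array([-6.61168346e+01,  4.97999360e+00,  1.00786280e+01,  9.51021248e+01,
        2.48637302e-03,  8.99999336e+01]), 'qd': array([-0.02432406,  0.06071999, -0.08801669, -0.02626575, -0.13217291,
        0.00675724]), 'joint_efforts': array([ 7.67701022e-04, -5.20094347e+01,  4.64857256e+01,  1.67410704e-03,
        6.12578924e-05, -6.20894227e-06]), 'ee_pos': array([ 0.22268366, -0.50288258,  0.23127736]), 'tcp_rot': array([-1.79996510e+02, -2.48637706e-03,  2.38832316e+01]), 'wrist_force': array([ 0.5479292 ,  0.33708319, -0.38205889]), 'torque': array([ 0.01880852, -0.02815671,  0.03571737]), 'grasp_force': 0.0, 'opening': 0.08490444018418279}
```

View pics/a.png

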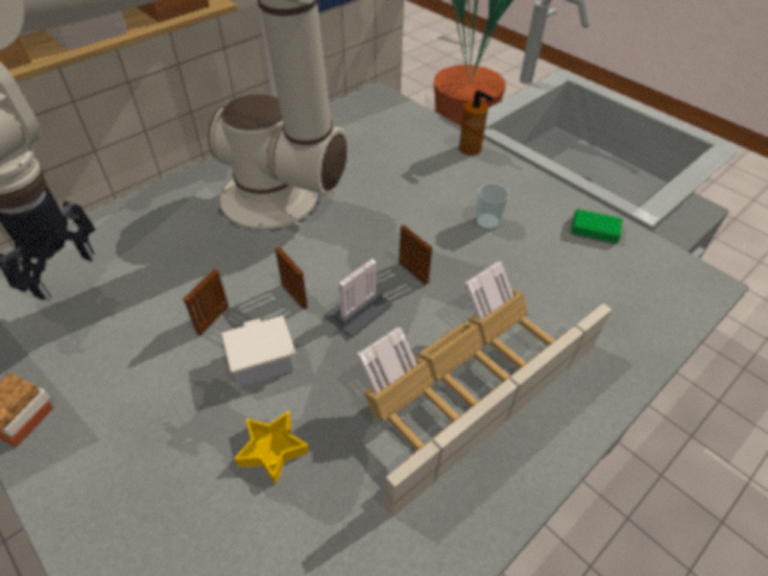

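View pics/b.png

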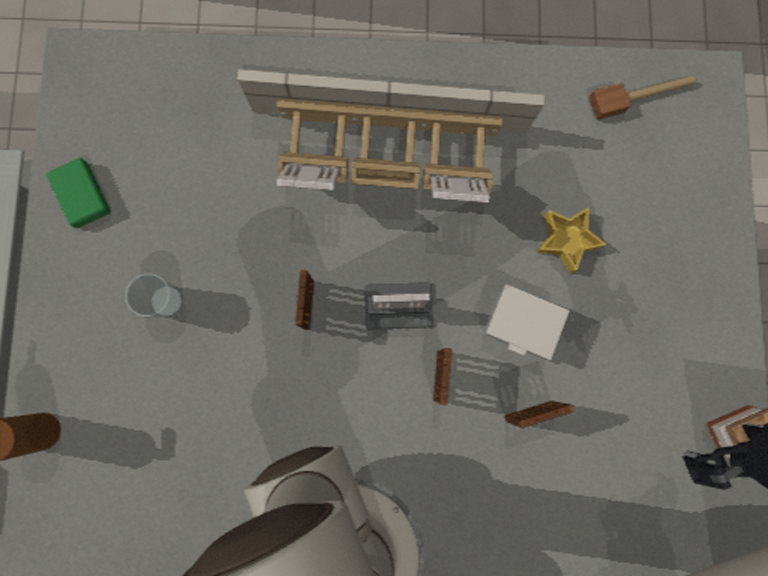

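Candidates in the scene image: white dish in the grey stand (238,195), which is the one wanted. The white dishes at (258,240) and (327,195) are drying in the rack. The brown ones at (138,201), (195,185) and (277,170) are not meant. I'll check the choice in a crop and refine positions while heading over.

send_rows:
  moves: [0.5,1,0.2,0,0,0.5,-1,0.5,1,0.2,0,0,0.5,-1,0.5,1,0.2,0,0,0.5,-1,0.5,1,0.2,0,0,0.5,-1,0.5,1,0.2,0,0,0.5,-1,0.5,1,0.2,0,0,0.5,-1,0.5,1,0.2,0,0,0.5,-1,0.5,1,0.2,0,0,0.5,-1]

```text
time: 2.5
ee_pos: [0.323, -0.3021, 0.2716]
tcp_rot: [180.0, 0.0, 58.4]
wrist_force: [0.8, 0.5, 0.5]
opening: 0.0855
grasp_force: 0.0
```

send_rows:
  moves: [0.5,1,0.2,0,0,0.5,-1,0.5,1,0.2,0,0,0.5,-1,0.5,1,0,0,0,0.5,-1,0.5,1,0,0,0,0.5,-1,0.5,1,0,0,0,0.5,-1,0.5,1,0,0,0,0.5,-1,0.5,1,0,0,0,0.5,-1,0.5,1,0,0,0,0.2,-1]

```text
time: 3.5
ee_pos: [0.423, -0.102, 0.2814]
tcp_rot: [180.0, 0.0, 90.2]
wrist_force: [0.1, -0.8, 0.4]
opening: 0.0855
grasp_force: 0.0
```

```bash
python3 - <<'E'
from h import *
a=shot('scene');w=shot('wrist')
A=a['color'][150:280,190:350];A=cv2.resize(A,None,fx=3,fy=3,interpolation=cv2.INTER_CUBIC)
W=w['color'];
can=np.zeros((390+0,480,3),np.uint8);can[:]=A
cv2.imwrite('pics/c.png',can[:,:,::-1]);save(w,'d.png')
o=bot.get_obs();print(o['time'],o['ee_pos'],o['tcp_rot'],o['q'],o['wrist_force']);print(ray(w,(256,192)))
for q in['dish','stand','slot_free']:
    for r in bot.trace('wrist',q):
        pts=np.argwhere(r['region'])[:,::-1].astype(np.float32)
        print(q,round(r['p'],2),np.round(r['extent']),cv2.minAreaRect(pts))
    for r in bot.landmark_of('wrist',q):print(' lm',q,np.round(r['pixel'],1),round(r['p'],2),onz(w,r['pixel'],{'dish':.01,'stand':0,'slot_free':.055}[q]).round(4))
E
```

```text
3.6 [ 0.42335927 -0.10126121  0.28119674] [ 1.79993751e+02 -2.36576392e-02  9.02304386e+01] [-1.34675921e+01 -9.14007104e+00  2.00850559e+00  1.01148107e+02
  2.44646054e-02  7.63019706e+01] [-0.37694909 -0.59747456  0.19017509]
(array([ 0.42286977, -0.0195357 ,  0.42305722]), array([-0.01807375, -0.32622562, -0.94549497]))
dish 0.96 [229.   1. 308.  20.] ((266.5, 10.5), (21.0, 81.0), 90.0)
dish 0.73 [457.   0. 488.  54.] ((468.2647399902344, 23.941173553466797), (24.253562927246094, 55.05558776855469), 14.03624439239502)
dish 0.58 [395. 184. 439. 270.] ((416.35296630859375, 227.58822631835938), (18.91777801513672, 93.13367462158203), 14.03624439239502)
dish 0.57 [260. 105. 274. 188.] ((266.79925537109375, 147.01409912109375), (82.3588638305664, 10.903010368347168), 85.98582458496094)
 lm dish [424.1 214.2] 0.91 [ 0.6838 -0.1982  0.01  ]
 lm dish [478.4   8.2] 0.85 [0.7006 0.0889 0.01  ]
 lm dish [186.7 183.7] 0.79 [ 0.308 -0.149  0.01 ]
 lm dish [265.4  16.1] 0.7 [0.4274 0.0786 0.01  ]
 lm dish [266.2 136.3] 0.62 [ 0.43   -0.0758  0.01  ]
stand 0.8 [234.  95. 291. 176.] ((264.0, 134.5), (85.0, 56.0), 90.0)
 lm stand [420.7 212.3] 0.66 [ 0.6839 -0.1992  0.    ]
 lm stand [263.8 134.2] 0.61 [ 0.4265 -0.074   0.    ]
slot_free 0.57 [421.  70. 512. 172.] ((465.5, 120.0), (102.0, 91.0), 90.0)
 lm slot_free [448.2 119.1] 0.68 [ 0.6619 -0.0466  0.055 ]
```

View pics/c.png

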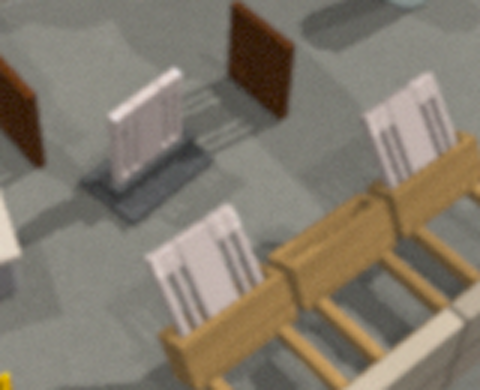

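View pics/d.png

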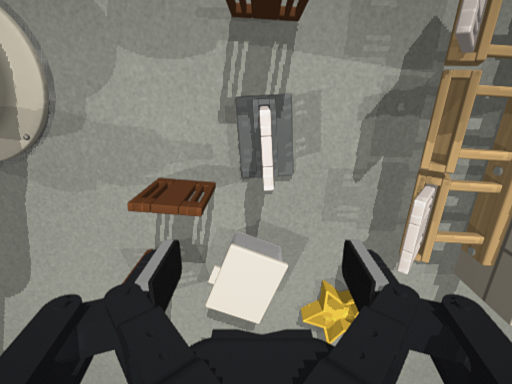

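The crop confirms the white dish in the grey stand, with its top edge in the wrist view running from (264,106) to (269,190). The empty slot is the middle one, at wrist (448,120). I'll take a close look at the slot before gripping.

send_rows:
  moves: [1,0,0,0,0,0,-1,1,0,0,0,0,0,-1,1,0,0,0,0,0,-1,1,0,0,0,0,0,-1,1,0,0,0,0,0,-1,1,0,0,0,0,0,-1,0.5,0,0,0,0,0,-1]

```text
time: 4.78
ee_pos: [0.5858, -0.1035, 0.2807]
tcp_rot: [-180.0, -0.0, 90.0]
wrist_force: [-0.2, 1.5, 0.6]
opening: 0.0855
grasp_force: 0.0
```

```bash
python3 - <<'E'
from h import *
import pickle
w=shot('wrist');save(w,'e.png',s=1.5);t=shot('top');s=shot('scene')
pickle.dump((w,t,s),open('v.pkl','wb'))
o=bot.get_obs();print(o['time'],o['ee_pos'],o['tcp_rot'])
for n,c in(('wrist',w),('top',t),('scene',s)):
  for q in['slot_free','slot_b','dish']:
    for r in bot.landmark_of(n,q):print(n,' lm',q,np.round(r['pixel'],1),round(r['p'],2),onz(c,r['pixel'],.01 if q=='dish' and r['pixel'][1]>0 and 0 else .055).round(4))
for n,c in(('wrist',w),('top',t)):
    for r in bot.trace(n,'dish'):
        pts=np.argwhere(r['region'])[:,::-1].astype(np.float32)
        b=cv2.boxPoints(cv2.minAreaRect(pts));print(n,round(r['p'],2),b.round(1).tolist(),[onz(c,p,.12).round(4).tolist() for p in b])
E
```

```text
4.925 [ 0.58498131 -0.10323625  0.28095527] [-1.79948935e+02 -5.99056360e-03  9.00333194e+01]
wrist  lm slot_free [321.5 115.8] 0.76 [ 0.6611 -0.0472  0.055 ]
wrist  lm slot_b [334.9   3.2] 0.77 [0.668 0.077 0.055]
wrist  lm slot_b [310.8 211.5] 0.74 [ 0.6548 -0.1791  0.055 ]
wrist  lm dish [142.8  12.4] 0.95 [0.4485 0.0678 0.055 ]
wrist  lm dish [ 87.4 181.1] 0.92 [ 0.3461 -0.1344  0.055 ]
wrist  lm dish [156.2 136.6] 0.88 [ 0.4475 -0.0737  0.055 ]
wrist  lm dish [310.9 209.8] 0.83 [ 0.6548 -0.1765  0.055 ]
wrist  lm dish [157.5 132.6] 0.66 [ 0.4498 -0.0686  0.055 ]
wrist  lm dish [ 73.  269.6] 0.63 [ 0.297  -0.2757  0.055 ]
wrist  lm dish [335.3   2.6] 0.58 [0.6684 0.0776 0.055 ]
top  lm slot_b [206.5 110.2] 0.6 [0.6682 0.0836 0.055 ]
top  lm dish [350.7 271.3] 0.72 [ 0.2566 -0.2942  0.055 ]
scene  lm slot_free [300.8 239.6] 0.8 [ 0.6637 -0.0585  0.055 ]
scene  lm slot_b [332.2 215.3] 0.77 [0.6677 0.0707 0.055 ]
scene  lm slot_b [268.7 261.4] 0.58 [ 0.6535 -0.1708  0.055 ]
scene  lm dish [195.4 196.4] 0.95 [ 0.3449 -0.1759  0.055 ]
scene  lm dish [332.  213.2] 0.89 [0.6624 0.0763 0
[... 1829 characters left out ...]
125], [413.20001220703125, -19.700000762939453], [492.8999938964844, 0.20000000298023224], [420.5, 290.1000061035156]] [[0.6844, -0.2312, 0.12], [0.7235, 0.0775, 0.12], [0.8003, 0.0618, 0.12], [0.7897, -0.2609, 0.12]]
top 0.79 [[184.6999969482422, 123.4000015258789], [185.89999389648438, 107.69999694824219], [226.3000030517578, 110.80000305175781], [225.10000610351562, 126.5]] [[0.609, 0.1275, 0.12], [0.6493, 0.1264, 0.12], [0.6443, 0.0268, 0.12], [0.6039, 0.0285, 0.12]]
top 0.58 [[337.29998779296875, 276.8999938964844], [377.5, 263.5], [381.20001220703125, 274.6000061035156], [341.0, 288.0]] [[0.2471, -0.2449, 0.12], [0.2797, -0.3407, 0.12], [0.2541, -0.3488, 0.12], [0.2219, -0.2534, 0.12]]
```

View pics/e.png

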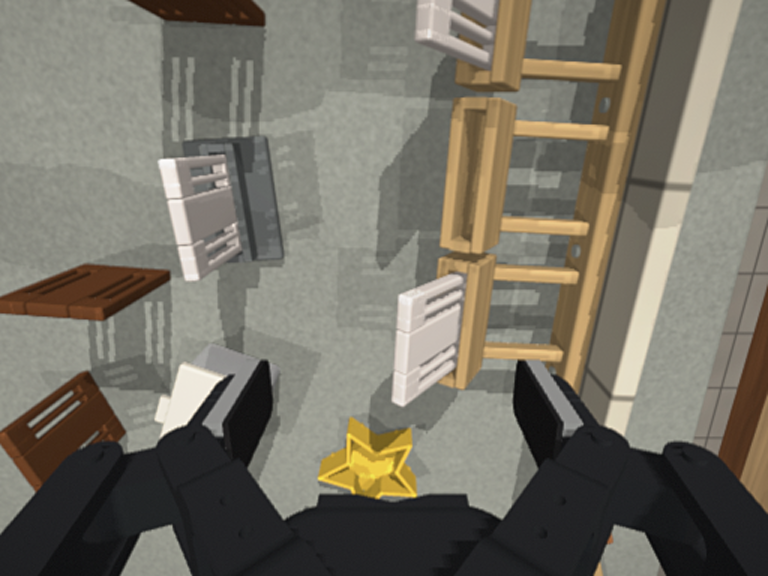

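The wrist view shows the dish in the stand at (133,145) in native pixels, with the empty slot's mouth between (315,70) and (312,165). I'll overlay my pose estimates to check them.

```bash
python3 - <<'E'
from h import *
import pickle
V=pickle.load(open('v.pkl','rb'))
def box(o,yaw,lean,hx,hy,z0,z1):
    y=np.radians(yaw);ex=np.array([np.cos(y),np.sin(y),0]);ey=np.array([-np.sin(y),np.cos(y),0]);ez=np.array([0,0,1.])
    u=-ex*np.sin(np.radians(lean))+ez*np.cos(np.radians(lean)); n=np.cross(ey,u)
    return np.array([o+a*hx*n+b*hy*ey+z*u for z in(z0,z1) for a,b in((-1,-1),(-1,1),(1,1),(1,-1))])
items=[(box(np.array([.4303,-.0775,.01]),3.3,0,.006,.045,0,.11),(0,255,0)),
(box(np.array([.6613,-.048,.055]),-3,30,.0085,.05,0,.04),(0,0,255)),
(box(np.array([.6613,-.048,.055]),-3,30,.0185,.06,0,.04),(255,0,0))]
outs=[]
for c,b,s in((V[0],(85,50,365,195),2.8),(V[2],(200,140,340,290),2.0)):
    im=np.ascontiguousarray(cv2.resize(c['color'][b[1]:b[3],b[0]:b[2],::-1],None,fx=s,fy=s,interpolation=cv2.INTER_CUBIC))
    for P,col in items:
        p=np.round((proj(c,P)+.5-np.array(b[:2]))*s).astype(int)
        for k in(0,1):
            cv2.polylines(im,[p[4*k:4*k+4].reshape(-1,1,2)],True,col,1)
        for i in range(4):cv2.line(im,tuple(map(int,p[i])),tuple(map(int,p[i+4])),col,1)
    outs.append(im)
W=max(o.shape[1] for o in outs)
outs=[cv2.copyMakeBorder(o,0,0,0,W-o.shape[1],cv2.BORDER_CONSTANT) for o in outs]
v=np.vstack(outs);print(v.shape);cv2.imwrite('pics/f.png',v[:600] if v.shape[0]<=720 else v)
cv2.imwrite('pics/f.png',cv2.resize(v,None,fx=min(1,600/v.shape[0]),fy=min(1,600/v.shape[0]),interpolation=cv2.INTER_AREA))
E
```

```text
(706, 784, 3)
```

View pics/f.png

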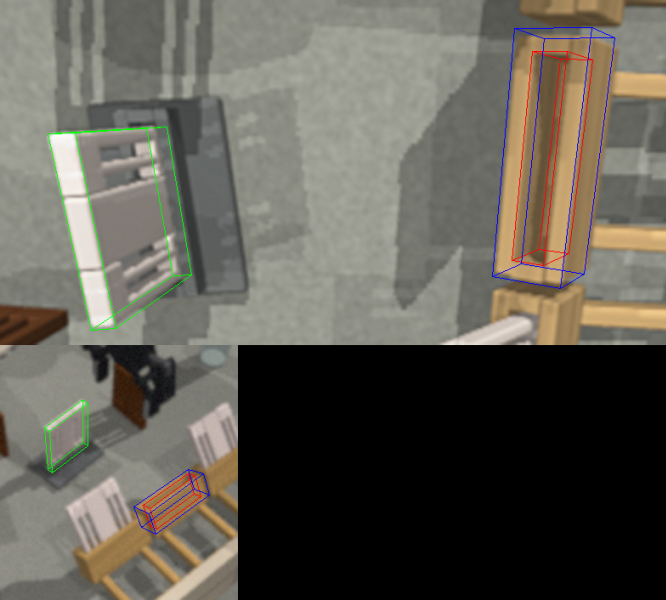

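send_rows:
  moves: [-0.9,0.15,-0.3,0,0,0.384,-1,-0.9,0.15,-0.3,0,0,0,-1,-0.9,0.15,-0.3,0,0,0,-1,-0.9,0.15,-0.3,0,0,0,-1,-0.9,0.15,-0.3,0,0,0,-1,-0.9,0.15,-0.3,0,0,0,-1,-0.8,0.12,-0.3,0,0,0,-1,0,0,0,0,0,0,-1]

```text
time: 6.48
ee_pos: [0.4294, -0.0773, 0.229]
tcp_rot: [180.0, 0.0, 93.4]
wrist_force: [0.4, -0.6, -0.1]
opening: 0.0853
grasp_force: 0.0
```

```bash
python3 - <<'E'
from h import *
w=shot('wrist');o=bot.get_obs();print(o['time'],o['ee_pos'],o['tcp_rot'])
for r in bot.trace('wrist','dish'):
    pts=np.argwhere(r['region'])[:,::-1].astype(np.float32)
    b=cv2.boxPoints(cv2.minAreaRect(pts));P=np.array([onz(w,p,.12) for p in b]);print(round(r['p'],2),P.round(4).tolist(),P.mean(0).round(4))
for r in bot.landmark_of('wrist','dish'):print(r['pixel'],round(r['p'],2),onz(w,r['pixel'],.01).round(4))
E
```

```text
6.525 [ 0.43017867 -0.07742263  0.22913161] [1.79947451e+02 1.20076351e-02 9.33542798e+01]
0.98 [[0.4197, -0.0215, 0.12], [0.432, -0.0208, 0.12], [0.4387, -0.1204, 0.12], [0.4249, -0.1212, 0.12]] [ 0.4288 -0.071   0.12  ]
0.75 [[0.6117, 0.0274, 0.12], [0.6111, 0.0793, 0.12], [0.6264, 0.0768, 0.12], [0.6282, 0.0244, 0.12]] [0.6194 0.052  0.12  ]
0.68 [[0.5977, -0.1913, 0.12], [0.6012, -0.1048, 0.12], [0.6189, -0.1095, 0.12], [0.6171, -0.1971, 0.12]] [ 0.6087 -0.1507  0.12  ]
0.66 [[0.2664, -0.1455, 0.12], [0.2785, -0.0918, 0.12], [0.3747, -0.0986, 0.12], [0.3684, -0.1534, 0.12]] [ 0.322  -0.1223  0.12  ]
0.65 [[0.3886, 0.0716, 0.12], [0.4696, 0.0764, 0.12], [0.4725, 0.0537, 0.12], [0.3889, 0.0488, 0.12]] [0.4299 0.0626 0.12  ]
0.57 [[0.2432, -0.3377, 0.12], [0.2689, -0.182, 0.12], [0.295, -0.1822, 0.12], [0.2736, -0.3384, 0.12]] [ 0.2702 -0.2601  0.12  ]
[436.5, 254.1] 0.91 [ 0.6934 -0.2024  0.01  ]
[261.9, 160.3] 0.87 [ 0.4293 -0.0773  0.01  ]
[171.1, 201.4] 0.79 [ 0.3079 -0.1423  0.01  ]
[267.9, 27.6] 0.64 [0.4269 0.0774 0.01  ]
```

send_rows:
  moves: [0,0,-0.9,0,0,0,-1,0,0,-0.9,0,0,0,-1,0,0,-0.9,0,0,0,-1,0,0,-0.9,0,0,0,-1,0,0,-0.9,0,0,0,-1,0,0,-0.9,0,0,0,-1,0,0,-0.7,0,0,0,-1]

```text
time: 7.5
ee_pos: [0.4306, -0.0775, 0.0753]
tcp_rot: [-180.0, -0.0, 93.4]
wrist_force: [-0.6, 0.3, 0.8]
opening: 0.0854
grasp_force: 0.0
```

send_rows:
  moves: [0,0,0,0,0,0,0.5,0,0,0,0,0,0,0.7,0,0,0,0,0,0,1,0,0,0,0,0,0,1,0,0,0,0,0,0,1,0,0,0,0,0,0,1]
  squeeze: 50

```text
time: 8.25
ee_pos: [0.4304, -0.0775, 0.0769]
tcp_rot: [180.0, 0.0, 93.4]
wrist_force: [-1.6, 0.1, 6.3]
opening: 0.0114
grasp_force: 49.4
```

send_rows:
  moves: [0,0,0.35,0,0,0,1,0,0,0.6,0,0,0,1,0,0,0.9,0,0,0,1,0,0,0.9,0,0,0,1,0,0,0.9,0,0,0,1,0,0,0.6,0,0,0,1,0,0,0,0,0,-0.37,1,0,0,0,0,0,-0.37,1]

```text
time: 9.25
ee_pos: [0.4302, -0.0774, 0.183]
tcp_rot: [180.0, -0.0, 86.9]
wrist_force: [-0.6, 0.3, -2.6]
opening: 0.0118
grasp_force: 48.9
```

send_rows:
  moves: [0.5,0.1,0,-0.0228,-0.4358,0,1,0.9,0.2,0,-0.0228,-0.4358,0,1,0.9,0.2,0,-0.0228,-0.4358,0,1,0.9,0.2,0,-0.0228,-0.4358,0,1,0.9,0.2,0,-0.0228,-0.4358,0,1,0.9,0.2,0,-0.0228,-0.4358,0,1,0.8,0.2,0,-0.0228,-0.4358,0,1,0.5,0.03,0,-0.0228,-0.4358,0,1]

```text
time: 10.25
ee_pos: [0.588, -0.0438, 0.1823]
tcp_rot: [150.0, -0.0, 87.0]
wrist_force: [-1.5, -1.0, -2.8]
opening: 0.0112
grasp_force: 49.2
```

```bash
python3 - <<'E'
from h import *
import pickle
w=shot('wrist');s=shot('scene');t=shot('top');o=bot.get_obs();print(o['time'],o['ee_pos'],o['tcp_rot'],o['q'],o['wrist_force'],o['opening'],o['grasp_force'])
pickle.dump((w,t,s),open('v2.pkl','wb'))
from scipy.spatial.transform import Rotation as Ro
R=Ro.from_euler('xyz',o['tcp_rot'],degrees=True).as_matrix();print('u',-R[:,2].round(4),'n',R[:,1].round(4),'y',R[:,0].round(4))
u=-R[:,2];low=o['ee_pos']-.066*u;print('dish low',low)
n=R[:,1];e=R[:,0]
D=np.array([low+a*.006*n+b*.045*e+z*u for z in(0,.11) for a,b in((-1,-1),(-1,1),(1,1),(1,-1))])
F=np.array([.6613,-.048,.055]);y=np.radians(-3);ey=np.array([-np.sin(y),np.cos(y),0]);us=np.array([-.5*np.cos(y),-.5*np.sin(y),.866]);ns=np.cross(ey,us)
S=np.array([F+a*.0085*ns+b*.05*ey+z*us for z in(0,.04) for a,b in((-1,-1),(-1,1),(1,1),(1,-1))])
outs=[]
for c,b,k in((w,(150,60,410,260),2),(s,(230,150,340,290),3)):
    im=np.ascontiguousarray(cv2.resize(c['color'][b[1]:b[3],b[0]:b[2],::-1],None,fx=k,fy=k,interpolation=cv2.INTER_CUBIC))
    for P,col in((D,(0,255,0)),(S,(0,0,255))):
        p=np.round((proj(c,P)+.5-np.array(b[:2]))*k).astype(int)
        for j in(0,1):cv2.polylines(im,[p[4*j:4*j+4].reshape(-1,1,2)],True,col,1)
    outs.append(im)
H=max(o.shape[0] for o in outs);v=np.hstack([cv2.copyMakeBorder(o,0,H-o.shape[0],0,0,cv2.BORDER_CONSTANT) for o in outs])
f=min(1,800/v.shape[1],600/v.shape[0]);cv2.imwrite('pics/g.png',cv2.resize(v,None,fx=f,fy=f))
for n in('wrist','scene','top'):
    for r in bot.landmark_of(n,'slot_free')+bot.landmark_of(n,'dish'):print(n,np.round(r['pixel'],1),round(r['p'],2))
print(proj(w,[low,F]),proj(s,[low,F]),proj(t,[low,F]))
E
```

```text
10.4 [ 0.58674898 -0.04400398  0.18190238] [ 1.50123775e+02 -3.67899809e-03  8.70106835e+01] [ -4.70418485 -20.25396964 -24.23001596  56.15889666   0.85731702
  88.51475279] [ 0.07685229 -0.18327142 -2.95969512] 0.011286492598576964 49.34876024723053
u [-0.4975  0.0259  0.8671] n [ 0.8659 -0.0453  0.4981] y [5.210e-02 9.986e-01 1.000e-04]
dish low [ 0.61958088 -0.04571481  0.12467355]
wrist [263.  173.7] 0.68
wrist [265.4  46.2] 0.92
wrist [262.3 202. ] 0.8
scene [300.1 241.4] 0.66
scene [332.9 211. ] 0.94
scene [141.2 212.4] 0.89
scene [267.3 263.8] 0.84
scene [293.6 212.2] 0.73
scene [195.7 196.7] 0.71
scene [276.5 185.6] 0.56
top [254.5 112.3] 0.68
top [291.4 246.5] 0.92
top [306.8 117.7] 0.83
top [209.5 106.9] 0.78
top [255.1 119.8] 0.73
[[261.11234567 202.71267903]
 [262.45979318 175.24540995]] [[294.42396662 211.76341369]
 [302.738977   236.92400282]] [[255.50146137 120.63127214]
 [256.2076919  114.13898394]]
```

View pics/g.png

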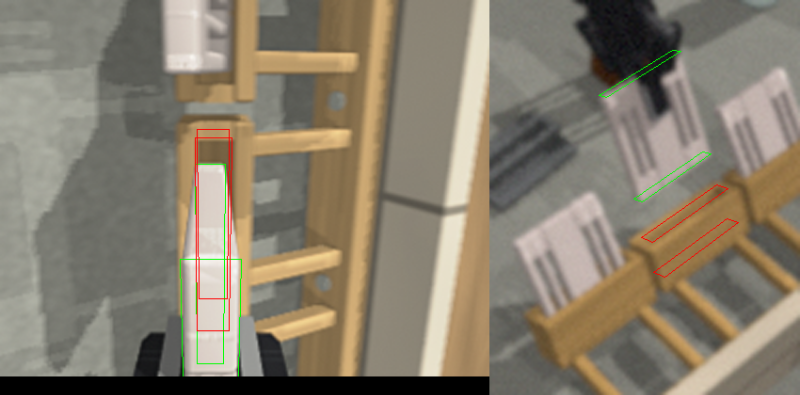

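The held dish overlays its model, and in the wrist view its lower edge lines up with the slot mouth. I'll insert in stages.

send_rows:
  moves: [0.25,-0.013,-0.433,0,0,0,1,0.25,-0.013,-0.433,0,0,0,1,0.2,-0.01,-0.346,0,0,0,1,0.15,-0.008,-0.26,0,0,0,1,0.1,-0.005,-0.173,0,0,0,1]

```text
time: 11.32
ee_pos: [0.6115, -0.0454, 0.1407]
tcp_rot: [150.0, -0.0, 87.0]
wrist_force: [0.6, 0.0, -1.7]
opening: 0.0116
grasp_force: 49.6
```

send_rows:
  moves: [0.15,-0.008,-0.26,0,0,0,1,0.15,-0.008,-0.26,0,0,0,1,0.15,-0.008,-0.26,0,0,0,1]

```text
time: 11.7
ee_pos: [0.6229, -0.046, 0.1215]
tcp_rot: [150.0, -0.0, 87.0]
wrist_force: [0.6, -0.2, -2.5]
opening: 0.0119
grasp_force: 49.6
```

send_rows:
  moves: [0.06,-0.003,-0.104,0,0,0,1,0.06,-0.003,-0.104,0,0,0,1,0.06,-0.003,-0.104,0,0,0,1]

```text
time: 12.08
ee_pos: [0.6273, -0.0462, 0.1142]
tcp_rot: [150.0, -0.0, 87.0]
wrist_force: [0.2, 0.5, -2.7]
opening: 0.0113
grasp_force: 49.5
```

send_rows:
  moves: [0.03,-0.002,-0.052,0,0,0,1,0,0,0,0,0,0,1]

```text
time: 12.32
ee_pos: [0.6279, -0.0463, 0.1128]
tcp_rot: [150.0, -0.0, 87.0]
wrist_force: [-0.2, -0.7, -2.5]
opening: 0.0115
grasp_force: 49.5
```

send_rows:
  moves: [0.03,-0.002,-0.052,0,0,0,1,0.03,-0.002,-0.052,0,0,0,1]

```text
time: 12.58
ee_pos: [0.6289, -0.0462, 0.113]
tcp_rot: [149.9, -0.0, 87.0]
wrist_force: [-38.0, 3.5, 32.4]
opening: 0.0115
grasp_force: 56.4
```

send_rows:
  moves: [0.03,-0.002,-0.052,0,0,0,1,0.03,-0.002,-0.052,0,0,0,1]

```text
time: 12.82
ee_pos: [0.6301, -0.0462, 0.1133]
tcp_rot: [149.8, -0.0, 87.0]
wrist_force: [-58.1, 5.0, 54.0]
opening: 0.0113
grasp_force: 65.6
```

Contact came at the expected depth, so the dish is on the slot floor. I'll ease off the load and open partly.

send_rows:
  moves: [-0.06,0.004,0.104,0,0,0,1,0,0,0,0,0,0,1]

```text
time: 13.08
ee_pos: [0.6297, -0.0463, 0.1132]
tcp_rot: [149.8, -0.0, 87.0]
wrist_force: [-17.0, 1.9, 15.4]
opening: 0.0111
grasp_force: 52.9
```

send_rows:
  moves: [0,0,0,0,0,0,0.6,0,0,0,0,0,0,0.5,0,0,0,0,0,0,0.3,0,0,0,0,0,0,0.1,0,0,0,0,0,0,0.1,0,0,0,0,0,0,0.1]
  squeeze: 20

```text
time: 13.82
ee_pos: [0.6294, -0.0464, 0.1102]
tcp_rot: [150.0, -0.0, 87.0]
wrist_force: [0.2, 0.3, -0.2]
opening: 0.0385
grasp_force: 0.0
```

```bash
python3 - <<'E'
from h import *
w=shot('wrist');s=shot('scene');o=bot.get_obs();print(o['time'],o['ee_pos'],o['opening'],o['wrist_force'])
W=w['color'][20:300,120:400];S=cv2.resize(s['color'][160:280,240:350],(513,560),interpolation=cv2.INTER_CUBIC)
v=np.hstack([cv2.resize(W,(560,560)),S])[:,:,::-1];cv2.imwrite('pics/h.png',cv2.resize(v,None,fx=.74,fy=.74))
for n,c in(('wrist',w),('scene',s)):
    for r in bot.landmark_of(n,'dish'):print(n,np.round(r['pixel'],1),round(r['p'],2),onz(c,r['pixel'],.055).round(4))
E
```

```text
13.925 [ 0.62942213 -0.0463597   0.11020125] 0.038274604313709555 [ 0.80181772 -0.06865859 -0.5249747 ]
wrist [262.3 333.9] 0.69 [ 0.6539 -0.178   0.055 ]
wrist [268.6  25. ] 0.62 [0.6719 0.0764 0.055 ]
scene [299.9 236.2] 0.91 [ 0.6544 -0.052   0.055 ]
scene [196.1 193.6] 0.89 [ 0.3373 -0.1676  0.055 ]
scene [329.9 214.1] 0.79 [0.6604 0.0692 0.055 ]
scene [267.7 263.7] 0.75 [ 0.6567 -0.1775  0.055 ]
scene [142.  212.8] 0.55 [ 0.2919 -0.3268  0.055 ]
```

View pics/h.png

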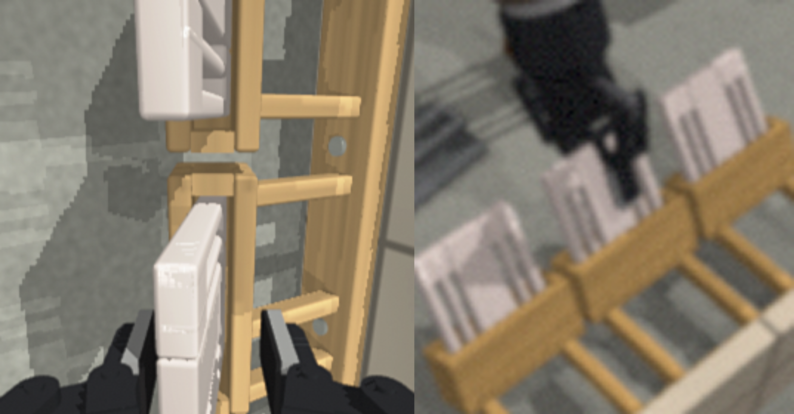

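The dish is seated and leaning like its neighbours, with the left pad still close to it. I'll open wider and withdraw along the slot direction.

send_rows:
  moves: [0,0,0,0,0,0,-0.3,0,0,0,0,0,0,-0.5,0,0,0,0,0,0,-0.5,-0.2,0.01,0.346,0,0,0,-0.5,-0.4,0.02,0.69,0,0,0,-0.5,-0.5,0.02,0.85,0,0,0,-0.5,-0.5,0.02,0.85,0,0,0,-0.5,-0.5,0.02,0.85,0,0,0,-0.5]

```text
time: 15.02
ee_pos: [0.5762, -0.0441, 0.2014]
tcp_rot: [150.0, -0.0, 87.0]
wrist_force: [0.8, 0.0, 0.6]
opening: 0.0638
grasp_force: 0.0
```

send_rows:
  moves: [-0.5,0,0.85,0,0,0,-0.5,-0.5,0,0.85,0,0,0,-0.5,-0.5,0,0.5,0,0,0,-0.5,-0.5,0,0,0,0,0,-0.5,0,0,0,0,0,0,-0.5]

```text
time: 15.65
ee_pos: [0.5261, -0.0441, 0.2543]
tcp_rot: [150.0, -0.0, 87.0]
wrist_force: [0.7, 0.0, -1.0]
opening: 0.0641
grasp_force: 0.0
```

```bash
python3 - <<'E'
from h import *
from scipy.optimize import least_squares
w=shot('wrist');s=shot('scene');t=shot('top');o=bot.get_obs();print(o['time'],o['ee_pos'],o['wrist_force'])
W=cv2.resize(w['color'],(512,384));S=cv2.resize(s['color'][170:280,240:350],(384,384),interpolation=cv2.INTER_CUBIC)
v=np.hstack([W,S])[:,:,::-1];cv2.imwrite('pics/i.png',cv2.resize(v,(800,343)))
for n,c in(('wrist',w),('scene',s),('top',t)):
    for r in bot.landmark_of(n,'dish'):print(n,np.round(r['pixel'],1),round(r['p'],2),onz(c,r['pixel'],.055).round(4))
E
```

```text
15.8 [ 0.5268632  -0.04415309  0.25393594] [ 0.06037742 -0.68919818  0.56544014]
wrist [276.4 153.2] 0.93 [ 0.6635 -0.0465  0.055 ]
wrist [47.3 55.8] 0.8 [0.4323 0.0744 0.055 ]
wrist [277.7  54.6] 0.77 [0.6696 0.0778 0.055 ]
wrist [275.8 238.2] 0.67 [ 0.658  -0.1784  0.055 ]
scene [195.8 197.1] 0.97 [ 0.3479 -0.1767  0.055 ]
scene [267.1 261.3] 0.89 [ 0.6505 -0.1737  0.055 ]
scene [141.8 212.9] 0.83 [ 0.2919 -0.3274  0.055 ]
scene [330.9 214. ] 0.8 [0.6621 0.0716 0.055 ]
scene [298.9 235.8] 0.77 [ 0.6516 -0.053   0.055 ]
scene [274.6 185.7] 0.66 [0.4737 0.0301 0.055 ]
top [209.6 109.4] 0.89 [0.6707 0.0756 0.055 ]
top [257.3 112.1] 0.82 [ 0.667  -0.0508  0.055 ]
top [353.5 276.5] 0.7 [ 0.2439 -0.3011  0.055 ]
top [203.8 202.1] 0.61 [0.4237 0.0811 0.055 ]
top [306.2 117.8] 0.57 [ 0.6551 -0.1811  0.055 ]
```

View pics/i.png

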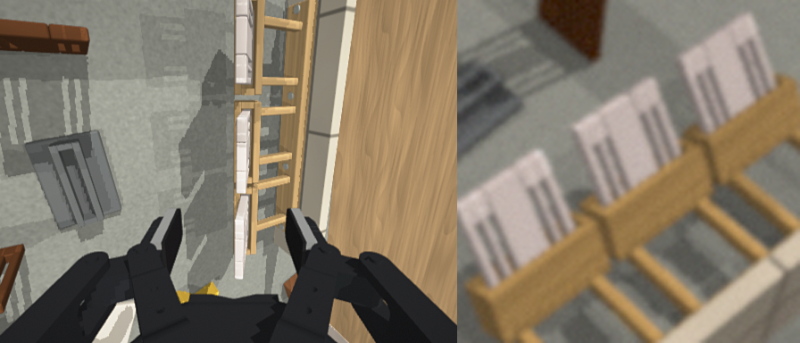

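The three dishes now lean alike and sit in line, and the gripper is clear of everything, so I'm handing in.

```bash
python3 -c "
from workcell import bot
print(bot.job_done())"
```

```text
the job is handed in; nothing more can be done
None
```

The soap dish is in the empty bamboo slot, resting on its floor and leaning like the other two. The arm is clear, and I handed the job in at about 16 s; no verdict was returned.

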